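# Refit two interlocking swatch plates in a sloped display tray

### The arm

A 6-joint arm with a two-finger parallel gripper is mounted at the origin on the work surface. World frame = base frame: x ahead of the robot, y to its left, z up, the work surface at z = 0. Lengths are in m, angles in rad, forces in N, time in s.
With the tool pointing down it reaches from about 0.4 to 0.825 m from the base axis. Payload 7 kg.
Tool frame: the origin (TCP) lies between the finger pads; the fingertips stand 8 mm ahead of it and the grasp point (between the pads) lies 11 mm behind it (arm.finger_overhang is the distance from the TCP to the fingertips, in m); z points along the fingers, y is the line along which they close (so a half turn about z gives the same grasp; the last joint's range is limited). The gripper opens to 88 mm and grips with 3 to 60 N. Pads are 19 mm wide; open, the fingers measure 130 mm over their backs; the gripper's body (78 mm by 193 mm) begins 47 mm behind the grasp point.
Start: joints at [-1.035, 0.359, 0.012, 0, -1.224, -0.288], TCP at [0.166, -0.654, 0.235] pointing down, gripper open.
Joint ranges: [-3.07, 3.07], [-1.43, 2.12], [-1.02, 1.25], [-3.03, 1.67], [-3.05, -0], [-3.03, 3.03]. Speed limits (rad/s): [2.39, 2.39, 3.01, 3.14, 3.14, 3.14].

### API

Orientations are given as [roll, pitch, yaw] about the fixed x, y, z axes, in that order (R = Rz(yaw) Ry(pitch) Rx(roll)).
In Python, from station import arm gives the robot as it stands.
- The arm moves only by the tool move_arm, never from a script. Its argument "rows" is text: rows parted by semicolons, each of 7 numbers parted by spaces: the turn, a rotation vector about the tool's x, y, z in degrees, then the shift along the tool's x, y, z in m, then the finger opening in m, from 0 to 0.0876. A call has 1 to 8 rows; each row shifts and turns the commanded pose from where the row before left it, along the tool's axes as they then stand; what a row does not reach is not made up. A row lasts 1/8 s, in which the tool goes at most 62.5 mm and 10.7 degrees, less where a joint would pass 70% of its speed; a pose out of reach is approached as far as the arm can. A call is refused whole if a number of a shift passes 0.0625 or a number of a turn 10.7, either way. A call with a gripper value outside its range is refused whole. The fingers move at their own pace and stop on an object; "squeeze" is the grip in N (left out, the last holds). Time passes only in rows, so rows that do not move let the fingers close. It gives the time, the measured TCP pose, the force, the opening and the grip force at its end, in the units of the state.
- arm.get_state(): the state, without advancing time (a new reading comes with each control period).
- arm.grab_frame(name): name is "scene" or "top" or "wrist"; returns (picture, depth): 420x560x3 uint8, blue, green, red; 420x560 float32, m along the optical axis (not along the pixel's ray), 0 where there is no reading.
- arm.camera_model(name): a dict with "mtx" (3x3 intrinsics, pixels), "camera_from_world" (4x4, takes a point from world to camera coordinates); the wrist camera has in their place "mount" (4x4, takes a point from camera to tool coordinates, whose origin is the TCP and whose axes are the flange's). Camera axes: x right, y down, z forward; pixel columns grow to the right and rows downward; lengths in m; the calibration is good to about 2 mm. A picture is of the moment at which its call begins: read the wrist's pose just before it. camera_model takes no time and is no camera call.
- arm.job_done(): hands the job in; it is judged then, once.
The state is a dict: "t": time; "q": joint angles; "qd": joint speeds; "joint_efforts": joint torques, N m; "eef_pos": TCP position; "ee_rot": TCP orientation; "force": force on the tool from outside, world axes, zero at the start; "moment": the same for the moment, N m; "width": finger opening in m; "gripper_force": force on a finger pad.
Only numpy, scipy, OpenCV 4.12 (cv2) and the standard library are available. Lean on these libraries where they do the work, as an engineer would, in place of code of your own. Each camera call takes 0.05 s, during which the arm holds its last target. There are 200 camera calls.

### The job

Put the two white nail-swatch plates back into the frame of the sloped display tray on the reception counter: first the L-shaped plate with the foot, against the frame's left-hand wall as the robot sees it, then the other one, whose thin tab laps over it, pressed down past the spring clip until both lie fully home on the deck. Leave the pump bottle, the tub and the flask where they stand, and let go of everything at the end.

Things in the scene. Friction and masses are not known exactly. Their poses are not given: they have to be found in the camera images.
- tray: The display tray: a grey deck, fixed, 140 mm by 228 mm, sloping 25 degrees on a low wooden stand, high edge nearest the robot, with an aluminium frame on it. Origin: middle of the deck's surface, 40 mm above the counter; x down the slope (away from the robot), y to the left, z square out of the deck. Seated plates lie on the deck, their axes parallel to these.
- deck_mid (a point): Middle of the deck. The frame, clamped fast, is centred here in x but anywhere up to 12 mm to either side in y: that shift is not measured, find it by touch or sight. Inside it is 123 mm (x) by 182 mm (y), walls 5 mm thick, 14 mm high, tops rounded. From the frame's middle the foot plate's origin belongs at x -8, y 51 mm, hard by the +y wall; the tab plate's at x 8, y -38.
- deck_end (a point): Middle of the deck's -y end. In the frame wall at this end (frame x -12..28) is a steel spring clip: a ramp slanting out of the wall from 14 mm above the deck to a nose 4.5 mm out, 4 mm above it. The tab plate comes to rest on it 5 to 11 mm up and slips past when pressed with some 5 to 15 N, best near the clip end of its grip bar. It pushes the plates to +y.
- plate_foot: Loose white L-shaped plate, 16 mm thick, 0.17 kg, flat on the counter. Origin: underside, below the middle of the grip bar, z up. Main part x -52..68, y -30..40 mm; foot x -52..-17, y -90..-30; a pocket (x 8..53, y -30..-16) is only 7 mm thick, for the other plate's tab. Inner top edges rounded. Grip bar on top: 14 mm wide (x -7..7), y -25..25, z 16..48. Its beige nail swatches are flat.
- plate_tab: Loose white plate, 16 mm thick, 0.17 kg, flat on the counter. Origin: underside, below the middle of the grip bar, z up. Main part x -30..52, y -50..59 mm; leg x -68..-30, y -50..-1; thin tab x -5..34, y 59..72 that fills only z 9..16. Grip bar on top: 14 mm wide (x -7..7), y -25..25, z 16..48. Its beige nail swatches are flat.
- pump: Clear hand-sanitiser pump bottle, 68 mm across, 167 mm tall, standing on the counter. Origin: centre of its base.
- tub: Round tub like a tin, 80 mm across, 70 mm tall. Origin: centre of its base.
- flask: Dark purple drinking flask, 68 mm across, 170 mm tall. Origin: centre of its base.
Things that resemble listed ones, but are neither listed nor needed, are in the scene too. What is shaped like the plate_foot but pink or turquoise is not meant. What is shaped like the plate_tab but orange is not meant.

How it is judged:
By the outcome, as a careful person would: the job done as asked, in the order asked, and still so for the second after the job is handed in, with the robot touching nothing.
It also fails if it takes over 64 s, if anything falls off the work surface, if the arm or the gripper's body presses on something with over 40 N, if the wrist force passes 120 N, or if a joint passes its speed limit or range.

## Working session

There is one attempt and no reset: what is moved stays moved. The work goes in short steps, Python scripts to look and compute and a tool call to move; the robot and the scene stay as the last step left them, time stands still between calls to the robot, and variables do not carry over. Pictures are saved under pics/ and viewed, at most 12 in all, crops included, and the job is handed in when it is done.

Besides the shell and the picture viewer there is one more tool, called after ">>>" in YAML: its name, and indented under it one key for each argument. move_arm: Moves the arm, as the interface text tells. Its arguments: {"type":"object","properties":{"rows":{"type":"string"},"squeeze":{"type":"number"}},"required":["rows"]}

```bash
mkdir -p pics; ls; cat > h.py <<'E'
import numpy as np, cv2
from scipy.spatial.transform import Rotation as R
from station import arm
def grab(n):
    s=arm.get_state(); im,d=arm.grab_frame(n); m=arm.camera_model(n); K=np.array(m["mtx"])
    if n=="wrist":
        T=np.eye(4);T[:3,:3]=R.from_euler('xyz',s["ee_rot"]).as_matrix();T[:3,3]=s["eef_pos"]
        W=T@np.array(m["mount"])
    else: W=np.linalg.inv(np.array(m["camera_from_world"]))
    return im,d,K,W
def ray(K,W,px):
    px=np.atleast_2d(px).astype(float)
    r=np.c_[(px[:,0]-K[0,2])/K[0,0],(px[:,1]-K[1,2])/K[1,1],np.ones(len(px))]
    return W[:3,3], r@W[:3,:3].T
def onplane(K,W,px,z=None,n=(0,0,1),p=None):
    o,d=ray(K,W,px); n=np.array(n,float); p=np.array([0,0,z]) if p is None else p
    t=((p-o)@n)/(d@n); return o+d*t[:,None]
def points(d,K,W):
    v,u=np.mgrid[:d.shape[0],:d.shape[1]]
    o,r=ray(K,W,np.c_[u.ravel(),v.ravel()])
    return (o+r*d.reshape(-1,1)).reshape(d.shape+(3,))
def pix(K,W,P):
    C=np.linalg.inv(W); c=np.atleast_2d(P)@C[:3,:3].T+C[:3,3]; q=c@K.T; return q[:,:2]/q[:,2:]
E
python3 - <<'E'
from h import *
a,d,K,W=grab("top"); b,d2,K2,W2=grab("scene")
cv2.imwrite("pics/top.png",a); cv2.imwrite("pics/scene.png",b)
np.savez("t.npz",a=a,d=d,K=K,W=W); np.savez("s.npz",a=b,d=d2,K=K2,W=W2)
print(W,W2,K,K2,arm.get_state())
E
```

```text
pics
[[-1.92177920e-02 -9.95820776e-01  8.92841413e-02  3.65038225e-01]
 [-9.99814261e-01  1.92710095e-02 -2.66014432e-04 -7.81596183e-02]
 [-1.45569284e-03 -8.92726700e-02 -9.96006160e-01  1.71829277e+00]
 [ 0.00000000e+00  0.00000000e+00  0.00000000e+00  1.00000000e+00]] [[ 0.56421884  0.63385415 -0.52904255  1.10377735]
 [ 0.8254599  -0.44590372  0.34610089 -0.46996674]
 [-0.01652455 -0.63198006 -0.77480846  0.92479084]
 [ 0.          0.          0.          1.        ]] [[514.10283657   0.         277.53199659]
 [  0.         514.10283657 205.29080382]
 [  0.           0.           1.        ]] [[447.8906458    0.         275.99767112]
 [  0.         447.8906458  214.71577521]
 [  0.           0.           1.        ]] {'t': 0.1, 'q': array([-1.03491129e+00,  3.59349257e-01,  1.11599600e-02, -2.87285803e-04,
       -1.22410806e+00, -2.88100608e-01]), 'qd': array([-6.27195434e-05, -1.27950852e-03,  2.52523527e-03,  4.94571909e-04,
        1.32643944e-03, -9.11299841e-04]), 'joint_efforts': array([-2.25610340e-03, -5.84161985e+01,  2.93750292e+01,  7.01553404e+00,
        1.01717180e-02, -7.00911687e-05]), 'eef_pos': array([ 0.16541414, -0.65398446,  0.23370234]), 'ee_rot': array([ 3.14007675e+00, -1.67576056e-04, -2.89390592e+00]), 'force': array([ 0.04483673, -0.21019554,  0.23896794]), 'moment': array([-0.00266329,  0.04446005, -0.04714668]), 'gripper_force': 0.0, 'width': 0.0875684333419537}
```

View pics/top.png

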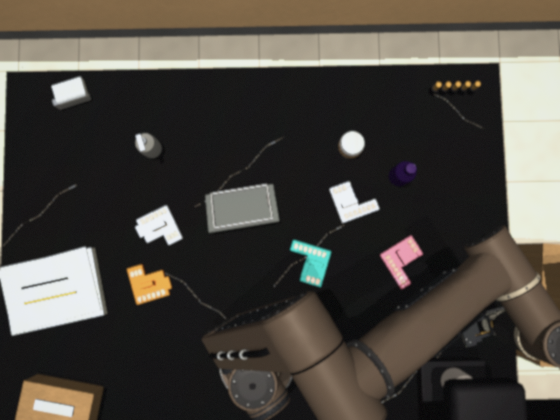

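View pics/scene.png

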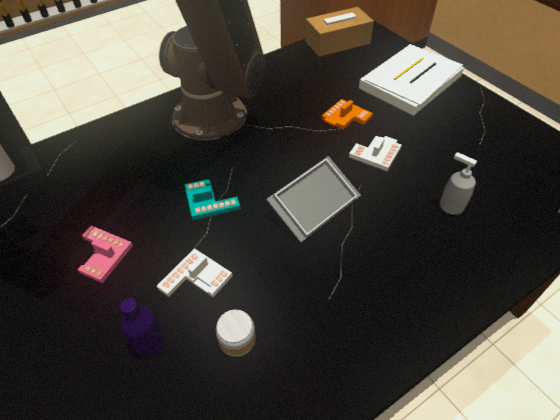

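The top picture shows the possible plates: white L at (350,202) and white block at (160,224), with lookalikes orange (148,285), turquoise (312,262) and pink (402,262). Also white but not wanted are the box at (70,92) and the notebook at (50,290). By colour and shape, the foot plate is (350,202) and the tab plate (160,224). The tray is at (241,207), the pump at (148,145), the tub at (352,143) and the flask at (404,173).

```bash
python3 - <<'E'
from h import *
t=np.load("t.npz");a,d,K,W=t['a'],t['d'],t['K'],t['W'];P=points(d,K,W)
m=((a.min(2)>110)).astype(np.uint8)
for n,(x0,y0,x1,y1) in dict(foot=(325,175,385,228),tab=(130,200,188,248)).items():
    q=np.zeros_like(m);q[y0:y1,x0:x1]=m[y0:y1,x0:x1]
    c=max(cv2.findContours(q,0,2)[0],key=cv2.contourArea)
    w=onplane(K,W,c[:,0],z=.016); print(n,cv2.contourArea(c)); print(w[:,:2].min(0),w[:,:2].max(0))
    ap=cv2.approxPolyDP(c,2,True)[:,0]; print(np.c_[ap,onplane(K,W,ap,z=.016)[:,:2]].round(3))
    print('depth z max',P[y0:y1,x0:x1][q[y0:y1,x0:x1]>0][:,2].max())
# tray
g=P[195:220,220:262].reshape(-1,3); print(g.mean(0)); u,s,v=np.linalg.svd(g-g.mean(0)); print(s,v[2],np.degrees(np.arccos(abs(v[2,2]))))
n=v[2]*np.sign(v[2,2]); print('heading of slope',np.degrees(np.arctan2(n[1],n[0])))
for nm,(x,y) in dict(pump=(148,145),tub=(352,143),flask=(404,173),orange=(148,285),turq=(312,262)).items(): print(nm,P[y,x].round(3))
z=cv2.resize(np.hstack([a[170:260,120:200],a[170:260,325:405]]),None,fx=4,fy=4,interpolation=cv2.INTER_CUBIC)
cv2.imwrite("pics/crop.png",z)
E
```

```text
foot 997.5
[ 0.45772014 -0.41544863] [ 0.59447551 -0.2511016 ]
[[ 3.48e+02  1.81e+02  5.94e-01 -3.15e-01]
 [ 3.29e+02  1.89e+02  5.69e-01 -2.51e-01]
 [ 3.42e+02  2.22e+02  4.58e-01 -2.91e-01]
 [ 3.79e+02  2.08e+02  5.02e-01 -4.15e-01]
 [ 3.75e+02  1.99e+02  5.32e-01 -4.03e-01]
 [ 3.59e+02  2.04e+02  5.17e-01 -3.49e-01]]
depth z max 1.7182927672063886
tab 1090.5
[0.39615535 0.2425738 ] [0.5258473  0.39495114]
[[1.67e+02 2.06e+02 5.22e-01 2.89e-01]
 [1.36e+02 2.20e+02 4.78e-01 3.92e-01]
 [1.35e+02 2.28e+02 4.51e-01 3.95e-01]
 [1.39e+02 2.36e+02 4.25e-01 3.82e-01]
 [1.43e+02 2.36e+02 4.24e-01 3.68e-01]
 [1.47e+02 2.42e+02 4.04e-01 3.55e-01]
 [1.61e+02 2.35e+02 4.26e-01 3.09e-01]
 [1.68e+02 2.44e+02 3.96e-01 2.86e-01]
 [1.81e+02 2.38e+02 4.15e-01 2.43e-01]]
depth z max 1.7182927672063886
[0.51218719 0.04265924 0.04262374]
[2.44583218 1.27798304 0.75175762] [-0.9886947   0.00983465 -0.14961973] 81.39511014226778
heading of slope -0.5699086179934694
pump [0.709 0.328 0.113]
tub [ 0.712 -0.325  0.069]
flask [ 0.601 -0.475  0.131]
orange [0.265 0.344 0.043]
turq [ 0.329 -0.187  0.045]
```

View pics/crop.png

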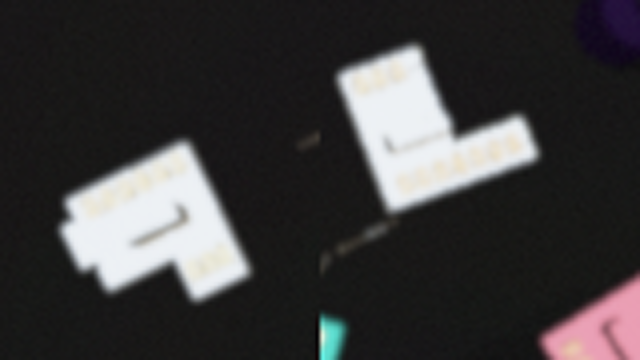

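The crop shows the tab plate at left, with its tab pointing left and its leg at the lower right. The foot plate at right has its foot to the lower right. Both match their descriptions, at a yaw of about 20–23°. Next I go above the foot plate.

>>> move_arm:
  rows: "0 0 0 -0.051 0.030 -0.01 0.06;0 0 0 -0.051 0.030 -0.01 0.06;0 0 0 -0.051 0.030 -0.01 0.06;0 0 0 -0.051 0.030 -0.01 0.06;0 0 0 -0.051 0.030 -0.01 0.06;0 0 0 -0.051 0.030 -0.01 0.06;0 0 0 -0.051 0.030 -0.01 0.06;0 0 0 -0.051 0.030 -0.01 0.06"

```text
t: 1.1
eef_pos: [0.5032, -0.3199, 0.3148]
ee_rot: [3.141, -0.0, -2.894]
force: [1.2, -1.5, 0.6]
width: 0.0598
gripper_force: 0.0
```

>>> move_arm:
  rows: "0 0 -10.6 0 0 0 0.06;0 0 -10.6 0 0 0 0.06;0 0 -10.6 0 0 0 0.06;0 0 -10.6 0 0 0 0.06;0 0 -10.6 0 0 0 0.06;0 0 -10.6 0 0 0 0.06;0 0 -10.6 0 0 0 0.06;0 0 -10.6 0 0 0 0.06"

```text
t: 2.1
eef_pos: [0.502, -0.3215, 0.3141]
ee_rot: [3.141, 0.001, -1.408]
force: [0.5, 0.4, 1.0]
width: 0.0604
gripper_force: 0.0
```

>>> move_arm:
  rows: "0 0 -10.6 0 0 0 0.06;0 0 0 0 0 0 0.06"

```text
t: 2.35
eef_pos: [0.502, -0.3215, 0.3142]
ee_rot: [3.141, 0.001, -1.23]
force: [0.6, -0.3, 0.9]
width: 0.0596
gripper_force: 0.0
```

```bash
python3 - <<'E'
from h import *
a,d,K,W=grab("wrist"); cv2.imwrite("pics/w1.png",a); np.savez("w1.npz",a=a,d=d,K=K,W=W)
s=arm.get_state();print(s['t'],s['q'],s['eef_pos'],np.degrees(s['ee_rot']))
print(K,arm.camera_model("wrist")["mount"],W)
t=np.load("t.npz");P=points(t['d'],t['K'],t['W']);g=P[190:225,215:268].reshape(-1,3);print(g[:,2].min(),g[:,2].max(),(t['d'][190:225,215:268]==0).mean())
E
```

```text
2.4 [-2.42177529e-01  1.89450747e-01 -3.97450114e-02 -1.50891704e-04
 -1.34220472e+00  5.80101235e-01] [ 0.50208122 -0.32153637  0.31423963] [ 1.79975662e+02  2.60151948e-02 -7.06403651e+01]
[[327.1736461    0.         275.4542382 ]
 [  0.         327.1736461  212.01078897]
 [  0.           0.           1.        ]] [[ 3.40099347e-04 -9.63969257e-01 -2.66013452e-01  7.17765724e-02]
 [ 9.99999938e-01  3.53518413e-04 -2.56211339e-06  1.83145927e-04]
 [ 9.65104521e-05 -2.66013435e-01  9.63969317e-01 -1.49372277e-01]
 [ 0.00000000e+00  0.00000000e+00  0.00000000e+00  1.00000000e+00]] [[-9.42381201e-01 -3.22338359e-01 -8.95301863e-02  5.25956965e-01]
 [-3.34540755e-01  9.08321577e-01  2.51066518e-01 -3.89280071e-01]
 [ 3.93830666e-04  2.66551862e-01 -9.63820497e-01  4.63505063e-01]
 [ 0.00000000e+00  0.00000000e+00  0.00000000e+00  1.00000000e+00]]
-0.008300420509611994 1.7182927672063886 0.0026954177897574125
```

View pics/w1.png

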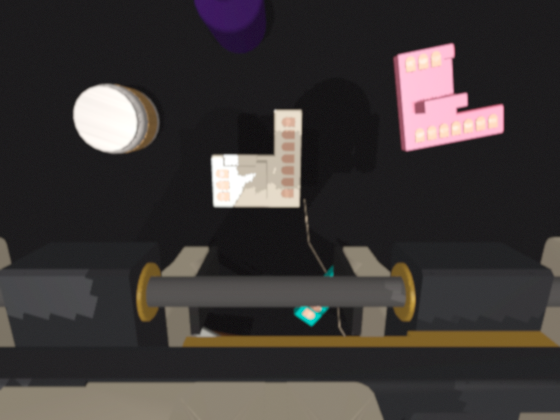

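The wrist picture shows the white foot plate at (255,160), its foot pointing up at (288,140), next to the tub at (110,118), the flask (230,15), the pink plate (440,100) and the turquoise plate (315,305). I'll fit its corners on the plane z=0.016.

```bash
cat >> h.py <<'E'
def kabsch(A,B):
    A=np.array(A);B=np.array(B);a=A.mean(0);b=B.mean(0);H=(A-a).T@(B-b)
    th=np.arctan2(H[0,1]-H[1,0],H[0,0]+H[1,1]);M=np.array([[np.cos(th),-np.sin(th)],[np.sin(th),np.cos(th)]])
    t=b-M@a; return t,np.degrees(th),np.linalg.norm(A@M.T+t-B,axis=1)
def corners(K,W,c,pts,z,guess):
    "image corner estimates by line fits between consecutive model corners; guess=(t,th)"
    t,th=guess
    for _ in range(3):
        M=R.from_euler('z',th,degrees=True).as_matrix()[:2,:2]
        G=np.array(pts)@M.T+t; g=pix(K,W,np.c_[G,np.full(len(G),z)]); L=[]
        for i in range(len(g)):
            p,q=g[i],g[(i+1)%len(g)]; u=(q-p)/np.linalg.norm(q-p); n=np.array([-u[1],u[0]])
            s=(c-p)@u; e=(c-p)@n; l=np.linalg.norm(q-p)
            k=c[(s>.12*l)&(s<.88*l)&(abs(e)<8)].astype(np.float32)
            vx,vy,x,y=cv2.fitLine(k,cv2.DIST_HUBER,0,.01,.01).ravel(); L.append(np.cross([x,y,1],[x+vx,y+vy,1]))
        X=[np.cross(L[i-1],L[i]) for i in range(len(g))]; X=np.array([x[:2]/x[2] for x in X])
        w=onplane(K,W,X,z=z)[:,:2]; t,th,r=kabsch(pts,w)
    return t,th,r
FOOT=[(68,-30),(68,40),(-52,40),(-52,-90),(-17,-90),(-17,-30)]
TAB=[(52,-50),(52,59),(34,59),(34,72),(-5,72),(-5,59),(-30,59),(-30,-1),(-68,-1),(-68,-50)]
def togo(p,M):
    s=arm.get_state();C=R.from_euler('xyz',s['ee_rot']);M=R.from_matrix(M) if not isinstance(M,R) else M
    print('t',s['t'],'turn(deg, tool)',(C.inv()*M).as_rotvec(degrees=True).round(2),'shift before turn',C.inv().apply(np.array(p)-s['eef_pos']).round(4),'shift after turn',M.inv().apply(np.array(p)-s['eef_pos']).round(4))
E
cat > fit.py <<'E'
from h import *
import sys
def fit(f,name,guess,box):
    t=np.load(f);a,d,K,W=t['a'],t['d'],t['K'],t['W']
    x0,y0,x1,y1=box;m=np.zeros(a.shape[:2],np.uint8);h=cv2.cvtColor(a,cv2.COLOR_BGR2HSV)
    m[y0:y1,x0:x1]=(a.max(2)>100)[y0:y1,x0:x1]
    m=cv2.morphologyEx(m,cv2.MORPH_OPEN,np.ones((3,3)))
    c=max(cv2.findContours(m,0,cv2.CHAIN_APPROX_NONE)[0],key=cv2.contourArea)[:,0]
    pts=np.array(FOOT if name=='foot' else TAB)/1000
    return corners(K,W,c,pts,.016,guess),K,W,d
E
python3 - <<'E'
from fit import *
(t,th,r),K,W,d=fit("w1.npz",'foot',(np.array([.505,-.30]),20),(190,95,320,220))
print(t,th,(r*1000).round(1))
Rz=R.from_euler('z',th,degrees=True).as_matrix()
M=Rz@np.array([[0,1,0],[-1,0,0],[0,0,1]])@np.diag([1,-1,-1])
print(M); togo([*t,.1],M)
P=points(d,K,W); p=pix(K,W,[[*t,.048]])[0]; print(p,P[int(p[1]),int(p[0])])
E
```

```text
Traceback (most recent call last):
  File "fit.py", line 10, in fit
    return corners(K,W,c,pts,.016,guess),K,W,d
           ~~~~~~~^^^^^^^^^^^^^^^^^^^^^^
  File "h.py", line 38, in corners
    vx,vy,x,y=cv2.fitLine(k,cv2.DIST_HUBER,0,.01,.01).ravel(); L.append(np.cross([x,y,1],[x+vx,y+vy,1]))
              ~~~~~~~~~~~^^^^^^^^^^^^^^^^^^^^^^^^^^^^
cv2.error: OpenCV(4.12.0) /io/opencv/modules/imgproc/src/linefit.cpp:50: error: (-215:Assertion failed) count > 0 in function 'fitLine2D_wods'
```

```bash
cat > a.py <<'E'
from fit import *
g=kabsch(np.array(FOOT)/1000,np.array([(.594,-.315),(.569,-.251),(.458,-.291),(.502,-.415),(.532,-.403),(.517,-.349)])); print(g)
t=np.load("w1.npz");print(pix(t['K'],t['W'],np.c_[np.array(FOOT)/1000@R.from_euler('z',g[1],degrees=True).as_matrix()[:2,:2].T+g[0],np.full(6,.016)]).round())
(t,th,r),K,W,d=fit("w1.npz",'foot',g[:2],(190,95,320,220))
print(t,th,(r*1000).round(1))
Rz=R.from_euler('z',th,degrees=True).as_matrix()
M=Rz@np.array([[0,1,0],[-1,0,0],[0,0,1]])@np.diag([1,-1,-1])
print(M); togo([*t,.1],M)
P=points(d,K,W); p=pix(K,W,[[*t,.048]])[0]; print(p,P[int(p[1]),int(p[0])])
E
sed -i 's/<8)\]/<12)]/' h.py; python3 a.py
```

```text
(array([ 0.51983187, -0.31217049]), np.float64(20.06258866788829), array([0.00202289, 0.00102021, 0.00161312, 0.00047316, 0.00277586,
       0.00400462]))
[[210. 156.]
 [213. 206.]
 [298. 206.]
 [299. 109.]
 [272. 109.]
 [273. 156.]]
[ 0.51908592 -0.31271108] 19.12789715229244 [2.4 2.7 2.2 0.7 0.4 0.8]
[[ 0.32767795 -0.94478948  0.        ]
 [-0.94478948 -0.32767795  0.        ]
 [ 0.          0.         -1.        ]]
t 2.4 turn(deg, tool) [0.02 0.03 0.23] shift before turn [-0.0026 -0.0191  0.2142] shift after turn [-0.0028 -0.019   0.2142]
[260.42789828 181.66099477] [ 0.51985512 -0.31301657  0.04623091]
```

>>> move_arm:
  rows: "0 0 0.2 -0.0027 -0.019 0.035 0.05;0 0 0 0 0 0.05 0.05;0 0 0 0 0 0.05 0.05;0 0 0 0 0 0.05 0.05;0 0 0 0 0 0.05 0.05;0 0 0 0 0 0.03 0.05;0 0 0 0 0 0.02 0.05;0 0 0 0 0 0 0.05"
  squeeze: 30

```text
t: 3.4
eef_pos: [0.5179, -0.3124, 0.0278]
ee_rot: [3.138, 0.002, -1.236]
force: [-0.8, 0.2, -0.1]
width: 0.0502
gripper_force: 0.0
```

>>> move_arm:
  rows: "0 0 0 0 0 0 0;0 0 0 0 0 0 0;0 0 0 0 0 0 0;0 0 0 0 0 0 0"

```text
t: 3.9
eef_pos: [0.5194, -0.3127, 0.0301]
ee_rot: [-3.141, -0.0, -1.232]
force: [0.9, -0.1, 0.4]
width: 0.0155
gripper_force: 0.0
```

>>> move_arm:
  rows: "0 0 0 0 0 0 0.05;0 0 0 0 0 0 0.05;0 0 0 0 0 -0.04 0.05;0 0 0 0 0 -0.06 0.05;0 0 0 0 0 -0.06 0.05;0 0 0 0 0 -0.06 0.05;0 0 6.5 0 0 -0.06 0.05;0 0 6.5 0 0 0 0.05"

```text
t: 4.9
eef_pos: [0.5211, -0.3137, 0.3158]
ee_rot: [-3.133, -0.005, -1.462]
force: [-0.2, 0.2, -2.0]
width: 0.0502
gripper_force: 0.0
```

>>> move_arm:
  rows: "0 0 0 -0.06 0.004 0 0.05;0 0 0 -0.06 0.004 0 0.05;0 0 0 -0.06 0.004 0 0.05;0 0 0 -0.06 0.004 0 0.05;0 0 0 -0.06 0.004 0 0.05;0 0 0 -0.06 0.004 0 0.05;0 0 0 -0.06 0.004 0 0.05;-5 0 0 0 0 0 0.05"

```text
t: 5.9
eef_pos: [0.4426, 0.1059, 0.3106]
ee_rot: [3.055, 0.002, -1.45]
force: [0.9, 0.3, 0.4]
width: 0.05
gripper_force: 0.0
```

>>> move_arm:
  rows: "-10 0 0 0 0 0 0.05;-10 0 0 0 0 0 0.05;0 0 0 0 0 0 0.05"

```text
t: 6.28
eef_pos: [0.4457, 0.102, 0.3053]
ee_rot: [2.695, -0.003, -1.461]
force: [-0.2, -0.3, -1.6]
width: 0.05
gripper_force: 0.0
```

```bash
python3 - <<'E'
from h import *
a,d,K,W=grab("wrist"); cv2.imwrite("pics/w2.png",a); np.savez("w2.npz",a=a,d=d,K=K,W=W)
s=arm.get_state();print(s['t'],s['q'],s['eef_pos'],np.degrees(s['ee_rot']),s['width'])
E
```

```text
6.325 [ 0.50923194  0.23791804 -0.00360531 -0.16720246 -1.73785591 -0.39289951] [0.44544972 0.10165974 0.30693485] [ 1.54733736e+02 -1.13114141e-01 -8.36743117e+01] 0.04994301593597437
```

View pics/w2.png

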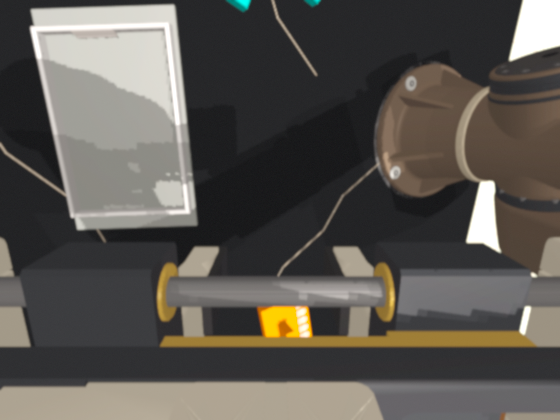

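The picture shows the tray with the deck's corners near (35,12), (175,6), (197,225) and (78,230), and the frame's bright rim running (33,28)–(170,22)–(188,212)–(75,218). The clip shows at the top, around (95,33). Next I measure the plane and the rims.

```bash
python3 - <<'E'
from h import *
t=np.load("w2.npz");a,d,K,W=t['a'],t['d'],t['K'],t['W'];P=points(d,K,W)
g=P[60:190,80:160].reshape(-1,3); 
for _ in range(4):
    c=g.mean(0);u,s,v=np.linalg.svd(g-c,full_matrices=False);n=v[2]*np.sign(v[2,2]);e=(g-c)@n;g=g[abs(e)<max(.001,2*e.std())]
print(c,n,'tilt',np.degrees(np.arccos(n[2])),'head',np.degrees(np.arctan2(n[1],n[0])),e.std(),len(g))
ex=np.array([n[0],n[1],0]);ex/=np.hypot(*ex[:2]);ex=ex-(ex@n)*n;ex/=np.linalg.norm(ex);ey=np.cross(n,ex)
B=np.c_[ex,ey,n]
Q=(P[0:242,20:215]-c)@B*1000
np.savez("deck.npz",c=c,B=B)
# sections: along rows/cols where rim stands out
for v in (70,120,170):
    q=Q[v]; print('row',v); print(' '.join(f"{20+i}:{x[0]:.0f},{x[1]:.0f},{x[2]:.1f}" for i,x in enumerate(q) if abs(x[2])<30 and (abs(x[2])>2)))
for u in (90,130,155):
    q=Q[:,u-20]; print('col',u); print(' '.join(f"{i}:{x[0]:.0f},{x[1]:.0f},{x[2]:.1f}" for i,x in enumerate(q) if abs(x[2])<30 and abs(x[2])>2))
z=cv2.resize(a[0:245,15:215],None,fx=2.4,fy=2.4,interpolation=cv2.INTER_CUBIC);cv2.imwrite("pics/w2c.png",z)
E
```

```text
[0.51170184 0.0405688  0.0386588 ] [0.41871965 0.06025255 0.9061145 ] tilt 25.02619184917872 head 8.188488334069836 0.000639258095424135 9325
row 70
23:92,-59,-3.0 25:89,-58,-2.0 26:88,-58,-2.3 27:88,-58,-2.7 28:87,-59,-4.0 29:86,-59,-3.5 30:85,-59,-3.5 31:84,-59,-3.6 32:84,-59,-4.9 33:82,-58,-3.8 34:82,-59,-4.5 35:80,-58,-3.9 36:80,-59,-5.7 37:78,-58,-4.4 38:80,-59,-8.6 39:78,-59,-7.8 40:64,-56,12.9 41:63,-56,13.2 42:61,-55,14.8 43:61,-56,13.5 44:60,-56,13.7 45:60,-56,12.1 46:59,-56,10.8 47:60,-56,8.0 48:59,-56,7.9 49:60,-57,5.2 129:-20,-55,2.2 169:-64,-52,13.4 170:-65,-52,13.3 171:-66,-52,14.5 172:-67,-52,13.8 173:-68,-52,12.9 174:-68,-52,11.2 175:-68,-53,8.5 176:-69,-53,5.8 181:-72,-54,-2.6
row 120
20:101,-9,4.9 21:102,-9,2.3 22:100,-9,3.4 23:99,-9,3.2 24:99,-9,2.4 26:96,-9,2.9 28:95,-9,2.5 38:87,-9,-2.0 39:86,-9,-2.3 40:87,-9,-4.2 41:85,-9,-3.2 42:84,-9,-4.3 43:84,-8,-4.7 44:83,-8,-5.3 45:81,-8,-4.2 46:81,-8,-5.2 47:79,-8,-4.6 48:78,-8,-4.9 49:79,-8,-7.2 50:77,-8,-6.3 51:63,-8,13.7 52:62,-8,14.3 53:61,-8,14.1 54:61,-8,12.0 55:59,-8,13.1 56:59,-8,12.6 57:60,-8,9.4 58:60,-8,7.9 59:
[... 1214 characters left out ...]
,126,-14.2 234:63,127,-13.5 235:63,128,-13.4 236:63,129,-12.8 237:64,131,-14.5 238:63,132,-13.0 239:64,133,-13.3 240:64,134,-13.3 241:65,136,-13.9
col 130
24:-31,-94,13.1 25:-31,-93,14.2 26:-31,-92,14.4 27:-31,-91,12.9 28:-30,-91,12.5 29:-30,-90,11.8 30:-29,-90,9.1 31:-27,-90,4.8 32:-26,-89,3.2 37:-26,-85,2.7 51:-23,-72,2.0 197:-0,78,2.1 209:2,92,2.3 210:0,92,6.8 211:-2,93,10.7 212:-2,93,12.8 213:-3,94,14.9 214:-2,95,12.8 215:-2,96,13.7 227:7,116,-2.1
col 155
23:-55,-94,11.7 24:-55,-93,13.2 25:-55,-92,13.1 26:-55,-91,14.9 27:-55,-91,13.4 28:-55,-90,12.7 29:-54,-90,10.2 30:-53,-89,7.6 31:-51,-90,2.2 209:-28,93,5.4 210:-30,92,10.7 211:-30,93,12.4 212:-30,94,12.2 213:-30,95,12.0 214:-30,96,12.6
```

View pics/w2c.png

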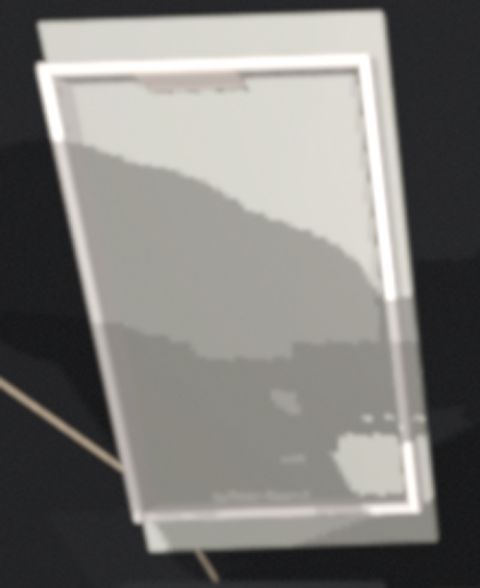

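The crop clearly shows the frame rims, the clip at the top (crop 140–250, 80) and bare deck strips at both y ends. Now line fits of the wall faces.

```bash
python3 - <<'E'
from h import *
t=np.load("w2.npz");a,d,K,W=t['a'],t['d'],t['K'],t['W'];P=points(d,K,W)
D=np.load("deck.npz");c,B=D['c'],D['B']
Q=((P[0:242,20:215]-c)@B*1000).reshape(-1,3);x,y,z=Q.T
def line(m,ax):
    k=Q[m];u=k[:,1-ax];v=k[:,ax]
    for _ in range(3):
        p=np.polyfit(u,v,1);e=v-np.polyval(p,u);g=abs(e)<2*e.std()+.1;u,v=u[g],v[g]
    print('n',len(u),'slope deg',np.degrees(np.arctan(p[0])).round(2),'at 0',p[1].round(2),'sd',e.std().round(2)); return p
f=(z>4)&(z<10)
print('+x inner');line(f&(abs(x-60)<5)&(abs(y)<80),0)
print('-x outer');line(f&(abs(x+68)<5)&(abs(y)<80),0)
print('-y inner');line(f&(abs(y+90)<5)&(x<-30)&(x>-55),1)
print('+y inner');line(f&(abs(y-93)<5)&(abs(x)<55),1)
top=(z>12.5)&(z<16)
print('tops');line(top&(abs(x-62)<5)&(abs(y)<80),0);line(top&(abs(x+66)<5)&(abs(y)<80),0);line(top&(abs(y+92)<5)&(abs(x)<55),1);line(top&(abs(y-95)<5)&(abs(x)<55),1)
# deck outline from image: light-grey on black, y ends
E
```

```text
+x inner
n 538 slope deg -0.09 at 0 59.78 sd 0.43
-x outer
n 241 slope deg -0.06 at 0 -68.22 sd 0.19
-y inner
n 42 slope deg 0.18 at 0 -89.44 sd 0.2
+y inner
n 135 slope deg 0.09 at 0 92.54 sd 0.19
tops
n 677 slope deg -0.06 at 0 61.45 sd 1.24
n 632 slope deg -0.02 at 0 -66.08 sd 1.28
n 586 slope deg 0.03 at 0 -91.52 sd 1.39
n 350 slope deg 0.14 at 0 94.7 sd 1.3
```

```bash
cat >> h.py <<'E'
def downM(th): return R.from_euler('xyz',[180,0,th-90],degrees=True)
D=np.load("deck.npz"); c0,B0=D['c'],D['B']
FB=B0@R.from_euler('z',.08,degrees=True).as_matrix(); F0=c0+B0@np.array([-.00172,.00155,0])
def deckT(x,y,z):
    "tool pose for plate origin at frame (x,y,z mm): grasp with TCP h above plate underside"
    return F0+FB@np.array([x,y,z])/1000, R.from_matrix(FB@R.from_euler('xyz',[180,0,-90],degrees=True).as_matrix())
E
python3 - <<'E'
from h import *
print(F0,FB)
s=arm.get_state();p=s['eef_pos'];print(p)
togo([.5191,-.3127,.30],downM(19.13))
E
```

```text
[0.50993844 0.04188102 0.03938641] [[ 8.96676798e-01 -1.43682205e-01  4.18719649e-01]
 [ 1.30439852e-01  9.89623704e-01  6.02525510e-02]
 [-4.23032109e-01  5.90664636e-04  9.06114499e-01]]
[0.44544972 0.10165974 0.30693485]
t 6.325 turn(deg, tool) [ 25.17   2.71 -12.62] shift before turn [ 0.4199 -0.0282 -0.0047] shift after turn [0.4156 0.0662 0.0069]
```

>>> move_arm:
  rows: "8.4 0.9 -4.2 0 0 0 0.05;8.4 0.9 -4.2 0 0 0 0.05;8.4 0.9 -4.2 0 0 0 0.05;0 0 0 0.06 0.0095 0 0.05;0 0 0 0.06 0.0095 0 0.05;0 0 0 0.06 0.0095 0 0.05;0 0 0 0.06 0.0095 0 0.05;0 0 0 0.06 0.0095 0 0.05"

```text
t: 7.32
eef_pos: [0.4978, -0.1993, 0.3113]
ee_rot: [-3.131, -0.002, -1.235]
force: [1.4, 0.1, 0.3]
width: 0.0501
gripper_force: 0.0
```

>>> move_arm:
  rows: "0 0 0 0.06 0.0095 0 0.05;0 0 0 0.055 0.0095 0 0.05;0 0 0 0 0 0 0.05;0 0 0 0 0 0 0.05"

```text
t: 7.82
eef_pos: [0.5175, -0.3122, 0.31]
ee_rot: [-3.134, -0.001, -1.237]
force: [-0.3, 0.1, 0.0]
width: 0.0499
gripper_force: 0.0
```

```bash
python3 - <<'E'
from h import *
a,d,K,W=grab("wrist"); np.savez("w1.npz",a=a,d=d,K=K,W=W)
togo([.5191,-.3127,.029],downM(19.13))
E
python3 a.py
```

```text
t 7.875 turn(deg, tool) [-0.44 -0.04  0.07] shift before turn [0.0013 0.0011 0.2811] shift after turn [ 0.0015 -0.001   0.2811]
(array([ 0.51983187, -0.31217049]), np.float64(20.06258866788829), array([0.00202289, 0.00102021, 0.00161312, 0.00047316, 0.00277586,
       0.00400462]))
[[224. 154.]
 [227. 205.]
 [313. 204.]
 [315. 106.]
 [287. 106.]
 [288. 153.]]
[ 0.51959774 -0.31245653] 19.28724201582714 [0.8 1.4 1.5 1.2 0.9 0.8]
[[ 0.33030423 -0.94387452  0.        ]
 [-0.94387452 -0.33030423  0.        ]
 [ 0.          0.         -1.        ]]
t 7.875 turn(deg, tool) [-0.43 -0.04 -0.08] shift before turn [0.0013 0.     0.2102] shift after turn [ 0.0015 -0.0016  0.2101]
[275.37446141 179.69101485] [ 0.52029776 -0.31300014  0.04716488]
```

>>> move_arm:
  rows: "-0.4 0 0 0.0015 -0.0015 0.05 0.05;0 0 0 0 0 0.05 0.05;0 0 0 0 0 0.05 0.05;0 0 0 0 0 0.05 0.05;0 0 0 0 0 0.045 0.05;0 0 0 0 0 0.025 0.05;0 0 0 0 0 0.011 0.05;0 0 0 0 0 0 0.05"
  squeeze: 35

```text
t: 8.88
eef_pos: [0.5203, -0.3122, 0.0284]
ee_rot: [3.14, 0.001, -1.235]
force: [-0.0, -1.1, -0.3]
width: 0.0501
gripper_force: 0.0
```

>>> move_arm:
  rows: "0 0 0 0 0 0 0;0 0 0 0 0 0 0;0 0 0 0 0 0 0;0 0 0 0 0 0 0;0 0 0 0 0 0 0;0 0 0 0 0 0 0;0 0 0 0 0 0 0"

```text
t: 9.75
eef_pos: [0.5198, -0.3131, 0.028]
ee_rot: [3.14, 0.001, -1.236]
force: [-2.7, -0.1, 4.9]
width: 0.014
gripper_force: 35.0
```

>>> move_arm:
  rows: "0 0 0 0 0 -0.02 0;0 0 0 0 0 -0.05 0;0 0 0 0 0 -0.05 0;0 0 0 0 0 -0.05 0;0 0 0 0 0 -0.05 0;0 0 0 0 0 0 0;0 0 0 0 0 0 0;0 0 0 0 0 0 0"

```text
t: 10.75
eef_pos: [0.5195, -0.3126, 0.2459]
ee_rot: [3.138, 0.003, -1.236]
force: [-0.7, 0.0, -2.9]
width: 0.0137
gripper_force: 35.0
```

```bash
python3 - <<'E'
from h import *
a,d,K,W=grab("wrist"); np.savez("w3.npz",a=a,d=d,K=K,W=W);cv2.imwrite("pics/w3.png",a)
s=arm.get_state();print(s['eef_pos'],np.degrees(s['ee_rot']),s['force'],s['width'],s['gripper_force'])
E
```

```text
[ 0.51961463 -0.31273737  0.24601489] [ 1.79780652e+02  1.61647783e-01 -7.08274657e+01] [ 0.11438374  0.34039096 -1.06347453] 0.01382215058692671 34.99885618686676
```

View pics/w3.png

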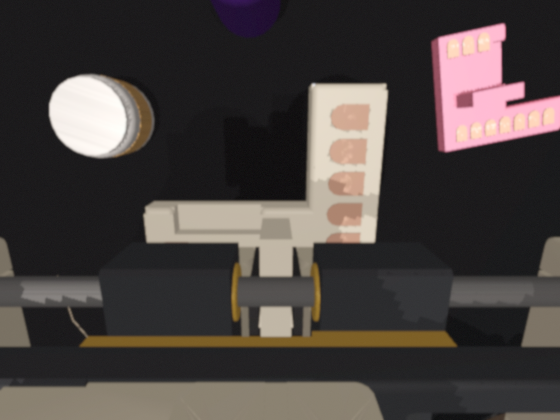

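The foot plate is held. Its foot's end corners show near (310,87) and (386,85), and its main -y edge lies along v≈205 between u = 148 and 308. I check these against the expected tool coordinates, with the plate top at tool z≈+12 mm.

```bash
python3 - <<'E'
from h import *
t=np.load("w3.npz");a,d,K=t['a'],t['d'],t['K'];Mt=np.array(arm.camera_model("wrist")["mount"])
P=points(d,K,Mt)*1000
g=a.max(2).astype(int)
def show(v,u0,u1):
    print('row',v,[(u,*P[v,u].round(1)) for u in range(u0,u1)])
m=((g>100)).astype(np.uint8)
for v in (110,140,170):
    us=[u for u in range(290,400) if m[v,u] and d[v,u]<.25]; print(v,us[0],us[-1],P[v,us[0]+2].round(1),P[v,us[-1]-2].round(1),'plane', (onplane(K,Mt,[[us[0]-.5,v],[us[-1]+.5,v]],z=.012)*1000).round(1).tolist())
for u in (330,350,370):
    vs=[v for v in range(60,200) if m[v,u] and d[v,u]<.25]; print(u,vs[0],(onplane(K,Mt,[[u,vs[0]-.5]],z=.012)*1000).round(1),P[vs[0]+2,u].round(1))
for u in (190,220,250):
    vs=[v for v in range(180,240) if m[v,u] and d[v,u]<.25]; print(u,vs[0],(onplane(K,Mt,[[u,vs[0]-.5]],z=.012)*1000).round(1),[P[v,u].round(1).tolist() for v in (vs[0]+2,vs[0]+8,vs[0]+16)])
z=P[100:230,320:376,2];print('top plane z in tool',np.median(z))
E
```

```text
110 309 385 [77.2 17.2 15.2] [77.1 50.9 12.1] plane [[77.1, 15.7, 12.0], [77.1, 52.0, 12.0]]
140 308 382 [63.1 17.2 15.9] [63.2 51.1 13.5] plane [[63.3, 15.6, 12.0], [63.3, 51.8, 12.0]]
170 307 380 [48.  17.3 17.4] [48.8 50.8 12. ] plane [[48.8, 15.5, 12.0], [48.8, 52.1, 12.0]]
330 85 [[88.4 25.4 12. ]] [87.5 25.7 13.8]
350 85 [[88.4 34.6 12. ]] [87.4 34.9 13.2]
370 85 [[88.4 43.8 12. ]] [87.4 44.1 12.7]
190 202 [[ 32.8 -43.2  12. ]] [[28.9, -46.0, 22.1], [25.9, -45.9, 21.0], [21.7, -46.0, 20.1]]
220 202 [[ 32.8 -27.9  12. ]] [[28.7, -29.9, 23.0], [25.4, -30.1, 23.0], [20.8, -30.3, 22.9]]
250 202 [[ 32.8 -12.7  12. ]] [[28.8, -13.6, 22.5], [25.9, -13.6, 21.0], [21.2, -13.7, 21.5]]
top plane z in tool 12.34277259585674
```

```bash
python3 - <<'E'
from h import *
p,M=deckT(-8,46.7,28.3+80);print(p,np.degrees(M.as_euler('xyz')));togo(p,M)
E
```

```text
[0.54140241 0.09357828 0.14093045] [ 1.54973830e+02  3.38425927e-02 -8.17390225e+01]
t 10.8 turn(deg, tool) [-24.71  -2.28  10.76] shift before turn [-0.3763 -0.1544  0.1056] shift after turn [-0.3989 -0.117   0.0616]
```

>>> move_arm:
  rows: "0 0 0 -0.047 -0.0193 0 0;0 0 0 -0.047 -0.0193 0 0;0 0 0 -0.047 -0.0193 0 0;0 0 0 -0.047 -0.0193 0 0;0 0 0 -0.047 -0.0193 0 0;0 0 0 -0.047 -0.0193 0 0;0 0 0 -0.047 -0.0193 0 0;0 0 0 -0.047 -0.0193 0 0"

```text
t: 11.8
eef_pos: [0.5421, 0.0944, 0.247]
ee_rot: [3.139, 0.001, -1.236]
force: [1.6, 0.2, -1.2]
width: 0.0137
gripper_force: 35.0
```

>>> move_arm:
  rows: "-8.2 -0.8 3.6 0 0 0 0;-8.2 -0.8 3.6 0 0 0 0;-8.2 -0.8 3.6 0 0 0 0;0 0 0 0 0 0 0;0 0 0 0 0 0 0;0 0 0 0 0 0 0"

```text
t: 12.55
eef_pos: [0.5422, 0.0928, 0.2489]
ee_rot: [2.712, 0.002, -1.427]
force: [-0.3, -0.6, -0.7]
width: 0.0138
gripper_force: 35.0
```

```bash
python3 - <<'E'
from h import *
s=arm.get_state();print(s['q'],s['force'],s['moment'])
p,M=deckT(-8,46.7,28.3+20);togo(p,M)
E
```

```text
[ 0.43674106  0.41687018  0.10728891 -0.12270105 -1.67352731 -0.27959215] [-0.29606839 -0.60225343 -0.68601319] [ 0.26787209 -1.51770766  0.02603243]
t 12.55 turn(deg, tool) [-0.4   0.06  0.01] shift before turn [-0.0007 -0.0439  0.1584] shift after turn [-0.0009 -0.045   0.1581]
```

>>> move_arm:
  rows: "-0.4 0 0 -0.001 -0.0225 0.02 0;0 0 0 0 -0.0225 0.02 0;0 0 0 0 0 0.04 0;0 0 0 0 0 0.04 0;0 0 0 0 0 0.028 0;0 0 0 0 0 0.01 0;0 0 0 0 0 0 0;0 0 0 0 0 0 0"

```text
t: 13.55
eef_pos: [0.5176, 0.0906, 0.0873]
ee_rot: [2.705, 0.002, -1.427]
force: [-0.2, -0.5, -1.6]
width: 0.0136
gripper_force: 35.0
```

```bash
cat >> h.py <<'E'
def where():
    s=arm.get_state();C=R.from_euler('xyz',s['ee_rot'])
    print('t %.2f'%s['t'],'frame xyz',((s['eef_pos']-F0)@FB*1000).round(2),'force',(s['force']@FB).round(1),'mom',s['moment'].round(2),'w',s['width'].round(4) if hasattr(s['width'],'round') else s['width'])
    return (s['eef_pos']-F0)@FB*1000
E
python3 - <<'E'
from h import *
where();p,M=deckT(-8,46.7,28.3+20);togo(p,M)
E
```

```text
t 13.55 frame xyz [-7.05 47.17 49.54] force [ 0.4 -0.5 -1.6] mom [ 0.25 -1.59 -0.01] w 0.013621490237080433
t 13.55 turn(deg, tool) [-0.02  0.08 -0.  ] shift before turn [0.0005 0.001  0.0012] shift after turn [0.0005 0.001  0.0012]
```

>>> move_arm:
  rows: "0 0 0 0.0005 0.0007 0.003 0;0 0 0 0 0 0.003 0;0 0 0 0 0 0.003 0;0 0 0 0 0 0 0"

```text
t: 14.05
eef_pos: [0.5117, 0.0891, 0.0777]
ee_rot: [2.701, 0.001, -1.428]
force: [0.0, 0.5, -2.1]
width: 0.0138
gripper_force: 35.0
```

```bash
python3 -c "
from h import *
where();arm.grab_frame('top');where();arm.grab_frame('top');where()"
```

```text
t 14.05 frame xyz [-8.46 46.45 38.34] force [ 1.   0.5 -1.9] mom [ 0.25 -1.52 -0.  ] w 0.01383126646814944
t 14.10 frame xyz [-8.36 46.45 38.55] force [ 0.3 -0.7 -1.5] mom [ 0.26 -1.55 -0.01] w 0.013806880431705679
t 14.15 frame xyz [-8.31 46.47 38.67] force [ 1.2 -0.5 -1.1] mom [ 0.26 -1.6   0.02] w 0.013792619921794733
```

>>> move_arm:
  rows: "0 0 0 0 -0.0003 0.003 0;0 0 0 0 0 0.003 0;0 0 0 0 0 0.002 0;0 0 0 0 0 0.001 0;0 0 0 0 0 0 0"

```text
t: 14.78
eef_pos: [0.5084, 0.0886, 0.0697]
ee_rot: [2.702, 0.001, -1.428]
force: [0.0, -0.2, -1.8]
width: 0.0136
gripper_force: 35.0
```

```bash
python3 -c "
from h import *
where();arm.grab_frame('top');where()"
```

```text
t 14.78 frame xyz [-8.08 46.5  29.67] force [ 0.8 -0.2 -1.7] mom [ 0.28 -1.61  0.07] w 0.013607531369206054
t 14.82 frame xyz [-8.05 46.5  29.76] force [ 1.  -0.7 -1.9] mom [ 0.27 -1.55 -0.05] w 0.01380013814055341
```

>>> move_arm:
  rows: "0 0 0 -0.001 0 0 0;0 0 0 -0.001 0 0 0;0 0 0 -0.001 0 0 0;0 0 0 0 0 0 0"

```text
t: 15.32
eef_pos: [0.5081, 0.0916, 0.0698]
ee_rot: [2.702, 0.001, -1.428]
force: [0.1, -0.7, -1.4]
width: 0.0141
gripper_force: 35.0
```

```bash
python3 -c "
from h import *
where()"
```

```text
t 15.32 frame xyz [-8.05 49.51 29.82] force [ 0.6 -0.7 -1.3] mom [ 0.15 -1.62  0.06] w 0.014111143406839886
```

>>> move_arm:
  rows: "0 0 0 -0.001 0 0 0;0 0 0 0 0 0 0"

```text
t: 15.58
eef_pos: [0.5081, 0.0917, 0.0699]
ee_rot: [2.702, -0.0, -1.427]
force: [1.8, -4.5, -1.5]
width: 0.0141
gripper_force: 35.0
```

```bash
python3 -c "
from h import *
where()"
```

```text
t 15.57 frame xyz [-8.07 49.59 29.87] force [ 1.7 -4.7 -0.9] mom [-1.39 -2.01  0.8 ] w 0.014087487644911124
```

>>> move_arm:
  rows: "0 0 0 0 0 0.001 0;0 0 0 0 0 0.001 0;0 0 0 0 0 0 0"

```text
t: 15.95
eef_pos: [0.5076, 0.0916, 0.0688]
ee_rot: [2.703, 0.0, -1.427]
force: [1.7, -5.5, 3.6]
width: 0.0139
gripper_force: 35.0
```

```bash
python3 -c "
from h import *
where()"
```

```text
t 15.95 frame xyz [-8.03 49.56 28.62] force [-0.7 -5.7  3.6] mom [-1.51 -1.39  0.79] w 0.013850910592369628
```

>>> move_arm:
  rows: "0 0 0 0 0 0.0007 0;0 0 0 0 0 0 0;0 0 0 0 0 0 0.03;0 0 0 0 0 0 0.03;0 0 0 0 0 0 0.03;0 0 0 0 0 -0.03 0.04;0 0 0 0 0 -0.05 0.04;0 0 0 0 0 -0.06 0.04"

```text
t: 16.95
eef_pos: [0.5655, 0.1008, 0.1948]
ee_rot: [2.7, 0.001, -1.427]
force: [1.9, 0.6, -0.2]
width: 0.0398
gripper_force: 0.0
```

>>> move_arm:
  rows: "0 0 0 -0.05 0 -0.05 0.05;0 0 0 -0.05 0 -0.05 0.05;0 0 0 0 0 0 0.05;0 0 0 0 0 0 0.05;0 0 0 0 0 0 0.05"

```text
t: 17.58
eef_pos: [0.5897, 0.1926, 0.273]
ee_rot: [2.7, 0.001, -1.428]
force: [-0.0, -0.2, -0.9]
width: 0.0497
gripper_force: 0.0
```

```bash
python3 - <<'E'
from h import *
where()
a,d,K,W=grab("wrist"); np.savez("w4.npz",a=a,d=d,K=K,W=W);cv2.imwrite("pics/w4.png",a)
E
```

```text
t 17.57 frame xyz [ -7.62 137.84 254.17] force [ 0.3 -0.2 -0.8] mom [ 0.22 -1.28  0.02] w 0.04965481082161459
```

View pics/w4.png

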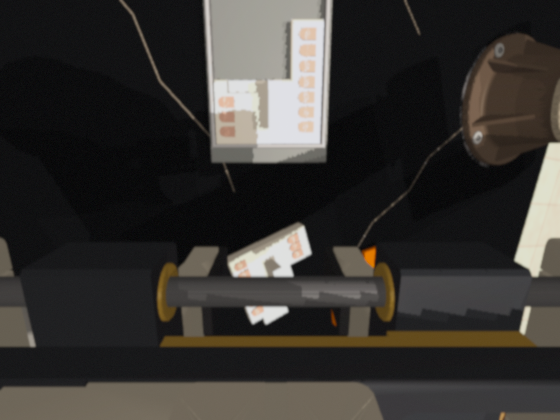

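The picture shows the foot plate lying in the frame, flush with the +y wall (u = 215–325, v = 20–148) with its foot along the robot side. The tab plate lies below at (270,275). I check the seating by depth and go to the tab plate.

```bash
python3 - <<'E'
from h import *
t=np.load("w4.npz");P=points(t['d'],t['K'],t['W']);Q=(P-F0)@FB*1000
for (u,v) in ((308,30),(308,130),(225,110),(285,130),(290,90),(250,30),(240,86)): print((u,v),Q[v,u].round(1))
togo([.455,.315,.31],downM(23))
E
```

```text
(308, 30) [-43.5 -28.   16.2]
(308, 130) [-46.   75.3  17.2]
(225, 110) [48.2 53.3 17. ]
(285, 130) [-19.7  75.4  14.6]
(290, 90) [-24.9  32.1  16.2]
(250, 30) [ 19.3 -31.8   0.5]
(240, 86) [31.6 26.9  6.2]
t 17.625 turn(deg, tool) [ 25.15   3.31 -14.6 ] shift before turn [-0.1404  0.1207  0.0164] shift after turn [-0.1654  0.0763 -0.0368]
```

Seated: the plate top is at 16 mm and the pocket at about 7 mm. On to the tab plate.

>>> move_arm:
  rows: "8.4 1.1 -4.9 0 0 0 0.05;8.4 1.1 -4.9 0 0 0 0.05;8.4 1.1 -4.9 0 0 0 0.05;0 0 0 -0.041 0.019 -0.009 0.05;0 0 0 -0.041 0.019 -0.009 0.05;0 0 0 -0.041 0.019 -0.009 0.05;0 0 0 -0.042 0.019 -0.009 0.05;0 0 0 0 0 0 0.05"

```text
t: 18.62
eef_pos: [0.454, 0.3163, 0.3107]
ee_rot: [-3.137, 0.001, -1.164]
force: [0.9, -0.8, 0.2]
width: 0.0502
gripper_force: 0.0
```

>>> move_arm:
  rows: "0 0 0 0 0 0 0.05;0 0 0 0 0 0 0.05"

```text
t: 18.88
eef_pos: [0.456, 0.3143, 0.3094]
ee_rot: [-3.139, 0.0, -1.168]
force: [-0.2, -0.4, 0.9]
width: 0.0501
gripper_force: 0.0
```

```bash
cat > b.py <<'E'
from fit import *
a,d,K,W=grab("wrist"); np.savez("w5.npz",a=a,d=d,K=K,W=W);cv2.imwrite("pics/w5.png",a)
s=arm.get_state();print(s['eef_pos'],np.degrees(s['ee_rot']))
g=(np.array([.4547,.3147]),23.)
pp=pix(K,W,np.c_[np.array(TAB)/1000@R.from_euler('z',g[1],degrees=True).as_matrix()[:2,:2].T+g[0],np.full(10,.016)]);print(pp.round().tolist())
x0,y0=(pp.min(0)-15).astype(int);x1,y1=(pp.max(0)+15).astype(int)
(t,th,r),K,W,d=fit("w5.npz",'tab',g,(max(x0,0),max(y0,0),x1,min(y1,240)))
print(t,th,(r*1000).round(1)); togo([*t,.029],downM(th))
P=points(d,K,W); p=pix(K,W,[[*t,.048]])[0]; print(p,P[int(p[1]),int(p[0])])
E
python3 b.py
```

```text
[0.45607317 0.31433294 0.30944716] [-1.79867408e+02  4.63885066e-04 -6.69470618e+01]
[[237.0, 139.0], [240.0, 218.0], [252.0, 218.0], [253.0, 227.0], [280.0, 227.0], [280.0, 218.0], [298.0, 219.0], [299.0, 176.0], [326.0, 176.0], [328.0, 140.0]]
[0.45392948 0.31665796] 25.901212832385404 [ 3.4  2.7 13.5 11.2  0.7  1.4  1.7  2.2  0.9  2.8]
t 18.925 turn(deg, tool) [-0.13 -0.   -2.85] shift before turn [-0.003   0.0017  0.2804] shift after turn [-0.003   0.0009  0.2804]
[276.56277578 182.71999284] [0.45495668 0.31607319 0.0480837 ]
```

```bash
sed -i 's/t,th,r=kabsch(pts,w)/e=np.linalg.norm(np.roll(np.array(pts),-1,0)-pts,axis=1); k=(e>.022)\&(np.roll(e,1)>.022); t,th,_=kabsch(np.array(pts)[k],w[k]); r=np.linalg.norm(np.array(pts)@R.from_euler("z",th,degrees=True).as_matrix()[:2,:2].T+t-w,axis=1)[k]/' h.py
sed -i '2,3d' b.py; sed -i '1a W0=np.load("w5.npz");K,W=W0["K"],W0["W"]' b.py; python3 b.py
python3 - <<'E'
import cv2
a=cv2.imread('pics/w5.png');cv2.imwrite('pics/w5c.png',cv2.resize(a[110:250,200:360],None,fx=4,fy=4,interpolation=cv2.INTER_CUBIC))
E
```

```text
[[237.0, 139.0], [240.0, 218.0], [252.0, 218.0], [253.0, 227.0], [280.0, 227.0], [280.0, 218.0], [298.0, 219.0], [299.0, 176.0], [326.0, 176.0], [328.0, 140.0]]
[0.45376521 0.31579846] 25.54831025226567 [3.  2.2 2.1 0.6 2.3]
t 18.925 turn(deg, tool) [-0.13 -0.   -2.5 ] shift before turn [-0.0022  0.0022  0.2804] shift after turn [-0.0023  0.0015  0.2804]
[276.94746884 182.15549544] [0.45495668 0.31607319 0.0480837 ]
```

View pics/w5c.png

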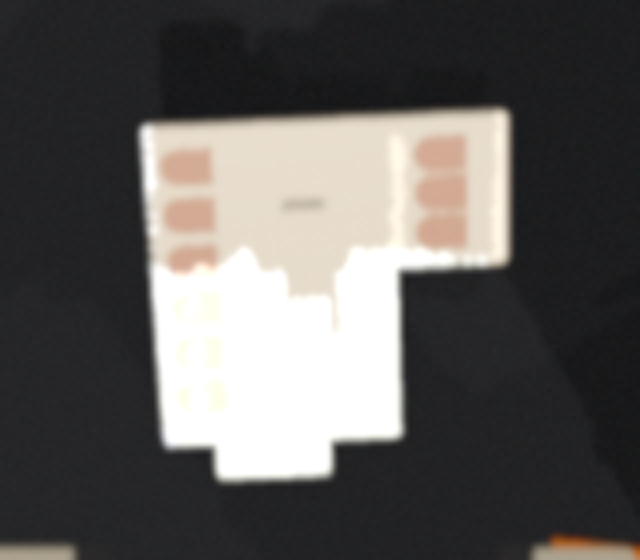

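The crop shows the tab plate at about 2.5° to the tool, with its tab at the bottom (215–330, 480) and its leg at upper right. This matches yaw 25.5°. I check the bar centre by depth.

```bash
python3 - <<'E'
from h import *
t=np.load("w5.npz");d=t['d'];P=points(d,t['K'],t['W'])[110:235,200:360].reshape(-1,3)
b=P[(P[:,2]>.044)&(P[:,2]<.053)&(np.hypot(P[:,0]-.454,P[:,1]-.3158)<.04)]
print(len(b),b.mean(0),cv2.minAreaRect((b[:,:2]*1000).astype(np.float32)))
p=P[(abs(P[:,2]-.016)<.004)&(np.hypot(P[:,0]-.454,P[:,1]-.3158)<.1)]; print(len(p),p[:,2].mean())
togo([.4545,.316,.029],downM(25.5))
E
```

```text
431 [0.4546247  0.31601343 0.04735876] ((454.44854736328125, 316.5166931152344), (13.941473007202148, 49.68885803222656), 25.455734252929688)
5538 0.015591819104968173
t 18.925 turn(deg, tool) [-0.13 -0.   -2.45] shift before turn [-0.0021  0.0014  0.2804] shift after turn [-0.0022  0.0007  0.2804]
```

>>> move_arm:
  rows: "0 0 -2.4 0 0 0 0.05;0 0 0 0.0098 0.0007 0.05 0.05;0 0 0 0 0 0.05 0.05;0 0 0 0 0 0.05 0.05;0 0 0 0 0 0.05 0.05;0 0 0 0 0 0.045 0.05;0 0 0 0 0 0.025 0.05;0 0 0 0 0 0.01 0.05"

```text
t: 19.92
eef_pos: [0.4597, 0.3052, 0.0281]
ee_rot: [-3.141, -0.001, -1.126]
force: [1.3, 0.1, 0.1]
width: 0.0502
gripper_force: 0.0
```

>>> move_arm:
  rows: "0 0 0 0 0 0 0.05;0 0 0 0 0 0 0;0 0 0 0 0 0 0;0 0 0 0 0 0 0;0 0 0 0 0 0 0;0 0 0 0 0 0 0;0 0 0 0 0 0 0;0 0 0 0 0 0 0"

```text
t: 20.92
eef_pos: [0.4599, 0.3068, 0.0303]
ee_rot: [-3.138, 0.001, -1.125]
force: [-2.3, 0.1, 4.3]
width: 0.0141
gripper_force: 35.0
```

>>> move_arm:
  rows: "0 0 0 0 0 -0.02 0;0 0 0 0 0 -0.05 0;0 0 0 0 0 -0.05 0;0 0 0 0 0 -0.05 0;0 0 0 0 0 -0.05 0;0 0 0 0 0 0 0;0 0 0 0 0 0 0;0 0 0 0 0 0 0"
  squeeze: 45

```text
t: 21.92
eef_pos: [0.4587, 0.3057, 0.2483]
ee_rot: [-3.141, -0.001, -1.125]
force: [-0.3, 0.5, -1.7]
width: 0.0137
gripper_force: 45.0
```

```bash
python3 - <<'E'
from h import *
where()
a,d,K,W=grab("wrist"); np.savez("w6.npz",a=a,d=d,K=K,W=W);cv2.imwrite("pics/w6.png",a)
E
```

```text
t 21.93 frame xyz [-99.93 268.56 183.73] force [ 0.5  0.6 -1.6] mom [-0.01  0.07 -0.05] w 0.013676350284012796
```

View pics/w6.png

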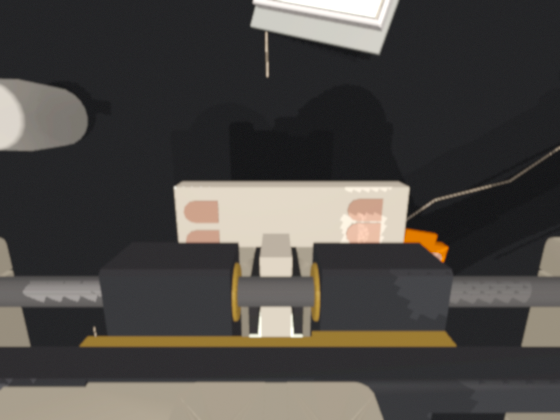

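The tab plate is held squarely. Its -y edge lies at v≈184 from u=176 to u=408. I measure its offset in the grip.

```bash
python3 - <<'E'
from h import *
t=np.load("w6.npz");a,d,K=t['a'],t['d'],t['K'];Mt=np.array(arm.camera_model("wrist")["mount"])
P=points(d,K,Mt)*1000; m=(a.max(2)>100)&(d<.25)&(d>.05)
z=np.median(P[205:235,200:240,2]);print('top z',z)
for u in (190,220,300,330,390):
    v=[v for v in range(150,230) if m[v,u]][0]
    print(u,v,(onplane(K,Mt,[[u,v-.5]],z=z/1000)*1000).round(1)[0],[P[v+k,u].round(1).tolist() for k in (1,3,5,8)])
for v in (200,215,230):
    us=[u for u in range(150,440) if m[v,u]];print(v,us[0],us[-1],(onplane(K,Mt,[[us[0]-.5,v],[us[-1]+.5,v]],z=z/1000)*1000).round(1).tolist())
p,M=deckT(8,-38,28+80);print(p);togo(p,M)
E
```

```text
top z 14.719549677278717
190 182 [ 42.5 -43.1  14.7] [[39.4, -46.5, 27.3], [39.4, -45.2, 21.9], [39.4, -43.7, 15.9], [38.1, -43.4, 14.6]]
220 182 [ 42.5 -27.9  14.7] [[39.7, -29.9, 26.2], [39.5, -29.1, 20.9], [39.5, -28.2, 15.8], [38.1, -28.2, 15.0]]
300 182 [42.5 12.7 14.7] [[39.4, 13.7, 27.7], [39.3, 13.3, 22.6], [39.4, 12.8, 16.1], [38.1, 12.7, 14.7]]
330 182 [42.5 27.9 14.7] [[39.6, 29.9, 26.6], [39.4, 29.2, 21.9], [39.7, 28.0, 14.5], [38.0, 28.2, 15.4]]
390 182 [42.5 58.3 14.7] [[39.6, 62.7, 26.8], [39.8, 60.3, 19.8], [39.8, 58.5, 14.4], [38.1, 58.8, 15.0]]
200 175 407 [[32.9, -51.8, 14.7], [32.9, 68.2, 14.7]]
215 177 405 [[24.8, -51.4, 14.7], [24.9, 68.0, 14.7]]
230 178 404 [[16.6, -51.5, 14.7], [16.6, 68.4, 14.7]]
[0.56779351 0.01182611 0.13384008]
t 21.975 turn(deg, tool) [-24.88  -3.84  16.99] shift before turn [0.3122 0.0285 0.1148] shift after turn [ 0.3066 -0.1079  0.0759]
```

>>> move_arm:
  rows: "0 0 0 0.052 0.005 0 0;0 0 0 0.052 0.005 0 0;0 0 0 0.052 0.005 0 0;0 0 0 0.052 0.005 0 0;0 0 0 0.052 0.005 0 0;0 0 0 0.052 0.004 0 0;-8.3 -1.3 5.7 0 0 0 0;-8.3 -1.3 5.7 0 0 0 0"

```text
t: 22.98
eef_pos: [0.5675, 0.0114, 0.2498]
ee_rot: [2.848, 0.016, -1.332]
force: [0.5, 0.5, -1.7]
width: 0.0139
gripper_force: 45.0
```

>>> move_arm:
  rows: "-8.3 -1.3 5.7 0 0 0 0;0 0 0 0 0 0 0;0 0 0 0 0 0 0;0 0 0 0 0 0 0"

```text
t: 23.48
eef_pos: [0.5674, 0.0122, 0.2508]
ee_rot: [2.709, 0.003, -1.428]
force: [-0.1, 0.4, -1.1]
width: 0.014
gripper_force: 45.0
```

```bash
python3 - <<'E'
from h import *
where();p,M=deckT(8,-49.2,30.7+25);togo(p,M)
E
```

```text
t 23.48 frame xyz [-41.81 -37.47 213.85] force [ 0.4  0.4 -1. ] mom [ 0.22 -1.47  0.01] w 0.014002064538135137
t 23.475 turn(deg, tool) [-0.25  0.16  0.01] shift before turn [ 0.0122 -0.0491  0.1583] shift after turn [ 0.0117 -0.0498  0.1581]
```

>>> move_arm:
  rows: "-0.25 0.15 0 0.0117 -0.025 0.03 0;0 0 0 0 -0.0248 0.03 0;0 0 0 0 0 0.04 0;0 0 0 0 0 0.03 0;0 0 0 0 0 0.018 0;0 0 0 0 0 0.01 0;0 0 0 0 0 0 0;0 0 0 0 0 0 0"

```text
t: 24.48
eef_pos: [0.5483, -0.0021, 0.0867]
ee_rot: [2.704, 0.001, -1.427]
force: [1.4, -1.0, -1.9]
width: 0.0136
gripper_force: 45.0
```

```bash
python3 - <<'E'
from h import *
where();p,M=deckT(8,-49.2,30.7+16);togo(p,M)
E
```

```text
t 24.48 frame xyz [  8.68 -49.04  56.3 ] force [ 2.  -1.2 -1.2] mom [ 0.23 -1.52 -0.01] w 0.013620274577469744
t 24.475 turn(deg, tool) [ 0.03  0.01 -0.02] shift before turn [0.0002 0.0007 0.0096] shift after turn [0.0002 0.0007 0.0096]
```

>>> move_arm:
  rows: "0 0 0 0.0002 0.0004 0.003 0;0 0 0 0 0 0.003 0;0 0 0 0 0 0.003 0;0 0 0 0 0 0 0;0 0 0 0 0 0 0"

```text
t: 25.1
eef_pos: [0.5434, -0.0031, 0.0776]
ee_rot: [2.702, 0.001, -1.427]
force: [-0.4, -0.4, -0.9]
width: 0.0138
gripper_force: 45.0
```

```bash
python3 -c "
from h import *
where()"
```

```text
t 25.10 frame xyz [  8.   -49.31  45.92] force [ 0.  -0.3 -1. ] mom [ 0.21 -1.51 -0.01] w 0.013752214289379568
```

>>> move_arm:
  rows: "0 0 0 0 0 0.002 0;0 0 0 0 0 0.002 0;0 0 0 0 0 0 0"

```text
t: 25.48
eef_pos: [0.5415, -0.0034, 0.0738]
ee_rot: [2.702, 0.001, -1.428]
force: [-0.1, 0.8, -0.9]
width: 0.0139
gripper_force: 45.0
```

```bash
python3 -c "
from h import *
where()"
```

```text
t 25.48 frame xyz [  7.83 -49.29  41.7 ] force [ 0.4  0.8 -0.8] mom [ 0.19 -1.53  0.05] w 0.0139232624958093
```

>>> move_arm:
  rows: "0 0 0 0 0 0.001 0;0 0 0 0 0 0.001 0;0 0 0 0 0 0 0"

```text
t: 25.85
eef_pos: [0.5408, -0.0035, 0.0721]
ee_rot: [2.702, 0.001, -1.428]
force: [-0.2, 1.2, -1.3]
width: 0.0135
gripper_force: 45.0
```

```bash
python3 -c "
from h import *
where()"
```

```text
t 25.85 frame xyz [  7.89 -49.29  39.87] force [ 0.5  1.2 -1.1] mom [ 0.24 -1.57 -0.02] w 0.013540751972711781
```

>>> move_arm:
  rows: "0 0 0 0 0 0.001 0;0 0 0 0 0 0.001 0;0 0 0 0 0 0 0"

```text
t: 26.22
eef_pos: [0.5402, -0.0033, 0.0705]
ee_rot: [2.703, 0.001, -1.427]
force: [-0.1, 2.5, -0.0]
width: 0.0137
gripper_force: 45.0
```

```bash
python3 -c "
from h import *
where()"
```

```text
t 26.23 frame xyz [  8.13 -49.07  38.13] force [0.2 2.5 0.1] mom [ 0.79 -1.48 -0.23] w 0.01368940732241856
```

>>> move_arm:
  rows: "0 0 0 -0.0003 0 0.001 0;0 0 0 0 0 0.001 0;0 0 0 0 0 0 0"

```text
t: 26.6
eef_pos: [0.5393, -0.0033, 0.0687]
ee_rot: [2.702, 0.001, -1.427]
force: [1.6, 2.8, 0.6]
width: 0.0135
gripper_force: 45.0
```

```bash
python3 -c "
from h import *
where()"
```

```text
t 26.60 frame xyz [  8.07 -48.91  36.1 ] force [1.6 2.5 1.4] mom [ 0.86 -1.5  -0.34] w 0.013498231372963762
```

>>> move_arm:
  rows: "0 0 0 -0.0003 0 0.001 0;0 0 0 0 0 0.001 0;0 0 0 0 0 0 0"

```text
t: 26.98
eef_pos: [0.538, -0.0034, 0.0665]
ee_rot: [2.702, 0.001, -1.428]
force: [1.5, -0.0, -0.3]
width: 0.0135
gripper_force: 45.0
```

```bash
python3 -c "
from h import *
where()"
```

```text
t 26.98 frame xyz [  7.83 -48.82  33.6 ] force [ 1.4 -0.2  0.3] mom [ 0.38 -1.86 -0.06] w 0.013495404930357242
```

>>> move_arm:
  rows: "0 0 0 0 0 0.001 0;0 0 0 0 0 0.001 0;0 0 0 0 0 0 0"

```text
t: 27.35
eef_pos: [0.5372, -0.0035, 0.0648]
ee_rot: [2.702, 0.0, -1.428]
force: [0.8, -0.6, -0.1]
width: 0.0134
gripper_force: 45.0
```

```bash
python3 -c "
from h import *
where()"
```

```text
t 27.35 frame xyz [  7.79 -48.81  31.73] force [ 0.7 -0.7  0.2] mom [ 0.14 -1.71  0.08] w 0.013435670508917832
```

>>> move_arm:
  rows: "0 0 0 0 0 0.001 0;0 0 0 0 0 0.001 0;0 0 0 0 0 0 0"

```text
t: 27.72
eef_pos: [0.5368, -0.0035, 0.0642]
ee_rot: [2.703, 0.0, -1.427]
force: [0.4, -0.0, 8.3]
width: 0.0139
gripper_force: 45.0
```

```bash
python3 -c "
from h import *
where()"
```

```text
t 27.73 frame xyz [  7.69 -48.8   31.01] force [-3.1 -0.1  7.7] mom [ 0.31 -0.43 -0.06] w 0.013861608856514471
```

>>> move_arm:
  rows: "0 0 0 0 0 0.0015 0;0 0 0 0 0 0 0;0 0 0 0 0 -0.0015 0;0 0 0 0 0 0 0.03;0 0 0 0 0 0 0.03;0 0 0 0 0 0 0.03;0 0 0 0 0 -0.03 0.04;0 0 0 0 0 -0.05 0.04"

```text
t: 28.72
eef_pos: [0.5691, 0.0012, 0.1349]
ee_rot: [2.697, 0.0, -1.428]
force: [1.2, 1.0, 0.2]
width: 0.0392
gripper_force: 0.0
```

>>> move_arm:
  rows: "0 0 0 -0.05 0 -0.05 0.04;0 0 0 -0.05 0 -0.05 0.04;0 0 0 -0.05 0 -0.05 0.04;0 0 0 -0.025 0 0 0.04;0 0 0 0 0 0 0.05;0 0 0 0 0 0 0.05;0 0 0 0 0 0 0.05"

```text
t: 29.6
eef_pos: [0.6034, 0.1642, 0.255]
ee_rot: [2.701, 0.0, -1.429]
force: [-0.2, 0.5, 0.2]
width: 0.0496
gripper_force: 0.0
```

```bash
python3 - <<'E'
from h import *
where()
a,d,K,W=grab("wrist");cv2.imwrite("pics/w7.png",a);Q=(points(d,K,W)-F0)@FB*1000
for nm,box in dict(foot_foot=(-58,-27,-35,85),foot_main=(30,58,35,88),tab_main=(25,58,-85,15),tab_leg=(-58,-25,-85,-45),tab_tab=(6,38,24,32)).items():
    k=Q[(Q[...,0]>box[0])&(Q[...,0]<box[1])&(Q[...,1]>box[2])&(Q[...,1]<box[3])&(Q[...,2]>5)&(Q[...,2]<30)]
    A=np.c_[k[:,:2],np.ones(len(k))];p=np.linalg.lstsq(A,k[:,2],rcond=None)[0]
    print(nm,len(k),'z med',np.median(k[:,2]).round(2),'slopes deg',np.degrees(p[:2]).round(2))
E
```

```text
t 29.60 frame xyz [  8.57 107.76 241.87] force [-0.2  0.5  0.1] mom [ 0.22 -1.32 -0.02] w 0.049576236294553405
foot_foot 3231 z med 16.32 slopes deg [-0.11 -0.03]
foot_main 1188 z med 16.43 slopes deg [0.78 0.  ]
tab_main 3201 z med 16.39 slopes deg [ 1.06 -0.06]
tab_leg 1309 z med 16.58 slopes deg [0.99 0.2 ]
tab_tab 227 z med 16.13 slopes deg [-0.28 -2.35]
```

View pics/w7.png

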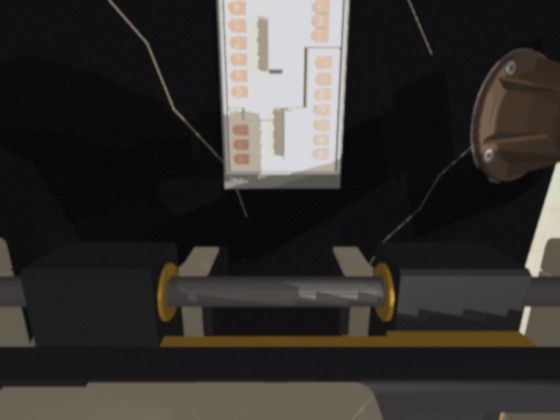

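The picture shows both plates flush inside the frame (u = 222–345, v = 0–178), with the tab lapped over the pocket near (265,110). The tops are level at about 16.4 mm everywhere, and the gripper is open and clear.

```bash
python3 -c "
from station import arm
print(arm.job_done())"
```

```text
the job is handed in; nothing more can be done
None
```

Both white plates are fully home on the deck — foot plate first against the left-hand wall, then the tab plate past the clip — with plate tops level at about 16.4 mm and the gripper open and clear; handed in at about 30 s.

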